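# Gauge the board-spacing jig and latch it

### The job

Clear the small solder reel off the board-spacing jig and stand it upright on the bench. Then slide the wide gauge blade (not the narrow one) flat into the gap under the jig's pale upper plate until the scribed line across the blade is level with the plate's front edge, and slide the jig's latch fully across behind the gauge so that it cannot creep out. Leave everything else on the bench where it is.

Things in the scene. Friction and masses are not known exactly. Their poses are not given: they have to be found in the camera images.
- jig: Jig, fixed; place and yaw vary. Brown base board, top z = 15 mm, over own x -110..+90, y -65..+120. Pale upper plate over x 0..90, y -55..+55, underside z 23, top z 28: the gap is 8 mm high, 45 mm wide (y -22.5..+22.5), 90 deep, no stop inside. Origin: table level, below the middle of the plate's front edge; +x runs into the gap, away from the robot; +y to the latch side; z up.
- gauge: Wide gauge, loose, about 0.2 kg: steel blade 100 long, 40 wide, 6 thick, lying flat; a 2 mm wide dark line is scribed across it 75 mm from the tip. Near the tail stands an aluminium cross bar. Origin: underside, below the scribed line, on the centreline; +x points to the tip (tip x +75, tail end x -25), z up. Pushed on the bar it slides without tipping.
- mouth (a point): Middle of the gap's mouth: on the upper plate's front edge line, at mid gap height (19 mm above the bench). In front of it (jig x -27..0) two aluminium guides, 8 mm high (to z = 23 mm), flare from the 45 mm wide gap to about 66 mm inside width.
- gauge_bar (a point): Centre of the top of the wide gauge's cross bar: 12 mm thick along the blade (gauge x -25..-13), 90 long across it (y -45..+45), z 12..38 mm, on a 40 mm wide foot (same x, z 6..12). At the right depth its front is 13 mm from the upper plate's edge, too close for a finger: push it from behind for the last part.
- spare_gauge: Narrow gauge, a bystander: same as the wide gauge (cross bar, length, origin) but its blade is only 22 mm wide. Leave it. Both gauges lie to the robot's right and may have changed places.
- reel: Small solder reel, loose, about 0.12 kg: two white flanges 40 mm in diameter, 6 thick, narrower winding between; 45 mm tall. At the start it stands upright on the jig's base board (underside at z = 15 mm), in the gauge's way. Origin: centre of its underside.
- latch (a joint): Slide of the latch bar on the jig, m: 0 to 0.008 at the start (open), 0.045 fully across at its stop; grows towards the jig's -y. Friction about 1.5 N, no spring. Steel bar at jig x -42..-32, z 17..37 mm, 55 long in y; inner end at jig y +55 when 0, +10 when 0.045. Across, it passes 7 mm behind a gauge at the right depth; a gauge 7 mm or more short blocks it.
- latch_post (a point): Centre of the top of the black upright post on the latch bar, to push or pinch: 14 mm in diameter, from z = 37 to 65 mm, 42 mm outwards (+y of the jig) of the bar's inner end, at jig x = -37 mm. It moves with the latch.
- spool: Large wire spool, bystander, standing; black flanges 84 mm in diameter, 70 mm tall. Origin: centre of its underside.
- flux: Small flux bottle, bystander, standing; 30 mm in diameter, 60 mm tall. Origin: centre of its underside.
- spanner: Flat spanner, bystander, lying near the robot, 130 mm long along its x. Origin: at its middle.
- tin: Open aluminium parts tin, bystander, 80 x 100 mm, 28 mm tall. Origin: centre of its underside.
- cutters: Side cutters, bystander, lying; about 130 mm long, jaws to their +x, 12 mm tall. Origin: near the pivot, at table level.
- iron_stand: Soldering-iron stand, bystander, fixed to the bench on the robot's left: base 130 (x) x 75 (y) mm, 25 mm tall; the iron in its holder leans away to +x, up to 210 mm high and 145 mm from the origin. Origin: centre of its underside.

How it is judged:
By the outcome, as a careful person would: the job done as asked, in the order asked, and still so for the second after the job is handed in, with the robot touching nothing.
It also fails if it takes over 69 s, if anything falls off the work surface, if the arm or the gripper's body presses on something with over 40 N, if the wrist force passes 120 N, or if a joint passes its speed limit or range.

### The arm

A 6-joint arm with a two-finger parallel gripper is mounted at the origin on the work surface. World frame = base frame: x ahead of the robot, y to its left, z up, the work surface at z = 0. Lengths are in m, angles in rad, forces in N, time in s.
With the tool pointing down it reaches from about 0.35 to 0.975 m from the base axis. Payload 17.4 kg.
Tool frame: the origin (TCP) lies midway between the tips of the shut fingers; the grasp point (between the pads) lies 19 mm behind it (grip_depth is the distance from the TCP to the grasp point, in m); z points along the fingers, y is the line along which they close (so a half turn about z gives the same grasp; the last joint's range is limited). The gripper opens to 85 mm and grips with 20 to 120 N. Pads are 22 mm wide; open, the fingers measure 114 mm over their backs; the gripper's body (76 mm by 85 mm) begins 54 mm behind the grasp point. The pads swing forward as they close: fully open they stand 13 mm farther back than shut.
Start: joints at [1.265, 0.116, 1.442, -0, 1.584, -0.038], TCP at [0.179, 0.651, 0.231] pointing down, gripper open.
Joint ranges: [-2.83, 2.83], [-0.83, 2.19], [0.07, 2.5], [-1.14, 4.28], [0.01, 3], [-2.97, 2.97]. Speed limits (rad/s): [1.89, 1.89, 2.22, 3.14, 3.14, 3.14].

### API

Orientations are given as a rotation vector (axis times angle).
In Python, from cell import get_state, camera, close_job, grip_depth gives the robot as it stands.
- The arm moves only by the tool play_rows, never from a script. Its argument "moves" is a list that holds one entry, the list of rows, each a list of 7 numbers: the opening, from -1 (shut) to 1 (fully open), then the shift along the tool's x, y, z in cm, then the turn, a rotation vector about the tool's x, y, z in rad. In form: [[[gripper, tx, ty, tz, rx, ry, rz], ...]]. A call has 1 to 20 rows; each row shifts and turns the commanded pose from where the row before left it, along the tool's axes as they then stand; what a row does not reach is not made up. A row lasts 1/12 s, in which the tool goes at most 41.7 mm and 7.16 degrees, less where a joint would pass 70% of its speed; a pose out of reach is approached as far as the arm can. A call is refused whole if a number of a shift passes 4.17 or a number of a turn 0.125, either way. A call with a gripper value outside its range is refused whole. The fingers move at their own pace and stop on an object; "force" is the grip in N (left out, the last holds). Time passes only in rows, so rows that do not move let the fingers close. It gives the time, the measured TCP pose, the force, the opening and the grip force at its end, in the units of the state.
- get_state(): the state, without advancing time (a new reading comes with each control period).
- camera(name): name is "side" or "top" or "wrist"; returns a dict with "pixels" (480x640x3 uint8, red, green, blue), "fovy" (degrees; the focal length in pixels is half the picture's height over the tangent of half this angle, whatever the lens; pixels are square), "cx", "cy" (the principal point, pixels), "rvec" (rotation vector, rad) and "tvec" (3), from world to camera coordinates, as OpenCV has them; the wrist camera has in their place "T_tool_cam" (4x4, takes a point from camera to tool coordinates, whose origin is the TCP and whose axes are the flange's). Camera axes: x right, y down, z forward; pixel columns grow to the right and rows downward; lengths in m; the calibration is good to about 2 mm. The wrist camera is an equidistant fisheye: a pixel r from the principal point sees the ray r / f radians off the axis. A picture is of the moment at which its call begins: read the wrist's pose just before it. There is no depth.
- close_job(): hands the job in; it is judged then, once.
The state is a dict: "time_s": time; "q": joint angles; "joint_velocities": joint speeds; "effort": joint torques, N m; "position": TCP position; "ee_rot": TCP orientation; "force": force on the tool from outside, world axes, zero at the start; "ft_torque": the same for the moment, N m; "grip_width": opening from 0.0 (shut) to 1.0 (fully open); "grip_force": force on a finger pad.
Only numpy, scipy, OpenCV 4.12 (cv2) and the standard library are available. Lean on these libraries where they do the work, as an engineer would, in place of code of your own. Each camera call takes 0.05 s, during which the arm holds its last target. There are 200 camera calls.

## Working session

There is one attempt and no reset: what is moved stays moved. The work goes in short steps, Python scripts to look and compute and a tool call to move; the robot and the scene stay as the last step left them, time stands still between calls to the robot, and variables do not carry over. Pictures are saved under pics/ and viewed, at most 10 in all, crops included, and the job is handed in when it is done.

Besides the shell and the picture viewer there is one more tool, called after "Request:" as name([rows], argument=value, ...), one row to a line, values as JSON. play_rows: Moves the arm, as the interface text tells. Its arguments: {"type":"object","properties":{"moves":{"type":"array"},"force":{"type":"number"}},"required":["moves"]}

```bash
mkdir -p pics; ls; cat > h.py <<'E'
import numpy as np, cv2
from cell import get_state, camera, close_job, grip_depth
from scipy.spatial.transform import Rotation as R
def snap(name,fn=None):
    s=get_state(); c=camera(name); im=cv2.cvtColor(np.array(c['pixels'],dtype=np.uint8),cv2.COLOR_RGB2BGR)
    c['im']=im; c['f']=240/np.tan(np.radians(c['fovy'])/2); c['s']=s
    if fn: cv2.imwrite('pics/'+fn+'.png',im)
    return c
def cast(c,px,z):
    px=np.atleast_2d(np.array(px,float)); f=c['f']
    d=np.c_[(px[:,0]-c['cx'])/f,(px[:,1]-c['cy'])/f]
    if 'T_tool_cam' in c:
        r=np.linalg.norm(d,axis=1,keepdims=True); k=np.where(r>1e-9,np.sin(r)/np.maximum(r,1e-9),1)
        d=np.c_[d*k,np.cos(r)]
        T=np.array(c['T_tool_cam']); Rt=R.from_rotvec(c['s']['ee_rot']).as_matrix()
        o=Rt@T[:3,3]+np.array(c['s']['position']); d=(Rt@T[:3,:3]@d.T).T
    else:
        d=np.c_[d,np.ones(len(d))]; Rm=R.from_rotvec(np.array(c['rvec']).ravel()).as_matrix()
        o=-Rm.T@np.array(c['tvec']).ravel(); d=(Rm.T@d.T).T
    t=(z-o[2])/d[:,2]
    return o+t[:,None]*d
E
python3 - <<'E'
from h import *
print(get_state(), grip_depth)
for n in('top','side','wrist'):
    c=snap(n,n+'0'); print(n,c['fovy'],c['cx'],c['cy'],c.get('rvec'),c.get('tvec'),c.get('T_tool_cam'))
E
```

```text
pics
{'time_s': 0.0, 'q': array([ 1.26520776e+00,  1.16489920e-01,  1.44227467e+00, -3.03698999e-05,
        1.58398813e+00, -3.77904504e-02]), 'joint_velocities': array([-0.00172963, -0.00146642,  0.0002876 , -0.00061269, -0.00037807,
        0.00211861]), 'effort': array([ 5.28334494e-04, -7.31979346e+01, -6.32486701e+01, -4.16962405e-05,
        6.49964160e-03,  1.12849744e-05]), 'position': array([0.17856436, 0.65075535, 0.23055368]), 'ee_rot': array([-4.19378492e-01, -3.11330461e+00,  1.80349043e-03]), 'force': array([-0.15364702,  0.81279156, -0.79788672]), 'ft_torque': array([ 0.01989278, -0.00059826, -0.00963337]), 'grip_force': 0.0, 'grip_width': 0.9987322311316507} 0.0187
top 55.686140873278426 316.9062127624846 235.83536877683224 [ 2.18151192 -2.12830788  0.17181941] [0.01494496 0.5506583  1.17806761] None
side 56.176068649265304 315.0783804833111 240.50286548383065 [ 2.10688177 -0.58139991  0.28112481] [-0.4195405   0.24740742  0.81452939] None
wrist 65.70646984690485 317.7515737859944 230.54628830522574 None None [[-4.65362848e-05 -9.48955159e-01 -3.15411008e-01  8.29363162e-02]
 [ 9.99999532e-01 -3.49072099e-04  9.02687285e-04  1.79425465e-03]
 [-9.66710938e-04 -3.15410818e-01  9.48954731e-01 -1.43082791e-01]
 [ 0.00000000e+00  0.00000000e+00  0.00000000e+00  1.00000000e+00]]
```

View pics/top0.png

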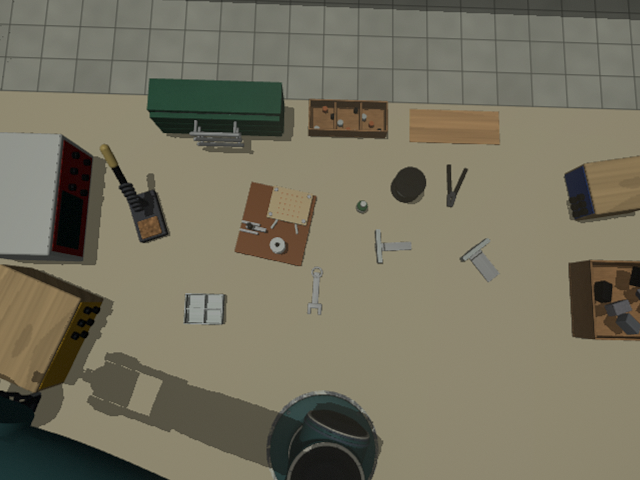

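View pics/side0.png

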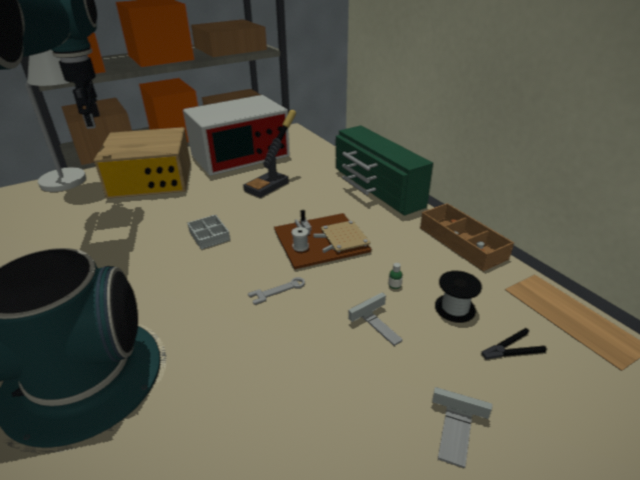

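The top view shows the jig at about (275,225), the reel on it at (278,245), the narrow gauge at (395,247), the wide gauge at (480,260) with its bar up-left, and the spanner at (316,290). The side view agrees.

```bash
cat > jig.py <<'E'
from h import *
def board(c,z=0.015):
    hsv=cv2.cvtColor(c['im'],cv2.COLOR_BGR2HSV)
    b,g,r=[c['im'][:,:,i].astype(int) for i in range(3)]
    m=((r-b>50)&(r<170)&(r>60)&(g<0.62*r)).astype(np.uint8)*255
    return m
E
python3 - <<'E'
from jig import *
c=snap('top'); im=c['im']
for p in [(245,215),(290,205),(278,245),(278,233),(255,228),(380,247),(400,246),(485,265),(476,250),(340,300)]: print(p,im[p[1],p[0]],cast(c,p,0.015).round(3))
m=board(c); m[:,:200]=0; m[:,340:]=0; m[:170]=0;m[280:]=0
m=cv2.morphologyEx(m,cv2.MORPH_OPEN,np.ones((3,3)))
cs=max(cv2.findContours(m,0,2)[0],key=cv2.contourArea)
rc=cv2.minAreaRect(cs); bx=cv2.boxPoints(rc); w=cast(c,bx,0.015)
print(rc,bx); print(w.round(4)); print(w.mean(0),[np.linalg.norm(w[i]-w[i-1]) for i in range(4)])
for n,p in dict(gnarrow=(395,247),spanner1=(320,270),spanner2=(314,312),tin=(205,308),flux=(362,207),spool=(408,184),irn=(150,238)).items(): print(n,cast(c,p,0.0).round(3))
g=im[170:340,200:560]; cv2.imwrite('pics/topc.png',cv2.resize(g,None,fx=2.2,fy=2.2,interpolation=cv2.INTER_CUBIC))
E
```

```text
(245, 215) [ 46  69 101] [[0.606 0.227 0.015]]
(290, 205) [ 98 129 149] [[0.637 0.104 0.015]]
(278, 245) [29 34 38] [[0.526 0.133 0.015]]
(278, 233) [ 47  70 101] [[0.559 0.135 0.015]]
(255, 228) [136 141 139] [[0.571 0.198 0.015]]
(380, 247) [138 144 139] [[ 0.527 -0.145  0.015]]
(400, 246) [125 129 128] [[ 0.531 -0.2    0.015]]
(485, 265) [119 123 122] [[ 0.485 -0.432  0.015]]
(476, 250) [128 135 131] [[ 0.526 -0.408  0.015]]
(340, 300) [113 136 142] [[ 0.381 -0.038  0.015]]Traceback (most recent call last):
  File "<stdin>", line 6, in <module>
ValueError: max() iterable argument is empty
```

```bash
sed -i 's/m=((r-b>50).*/m=((r-b>0.4*r)\&(r>30)\&(g<0.78*r)).astype(np.uint8)*255/' jig.py
python3 - <<'E'
from jig import *
c=snap('top'); im=c['im']
m=board(c); m[:,:200]=0; m[:,340:]=0; m[:170]=0;m[280:]=0
m=cv2.morphologyEx(m,cv2.MORPH_OPEN,np.ones((3,3)))
cs=max(cv2.findContours(m,0,2)[0],key=cv2.contourArea)
rc=cv2.minAreaRect(cs); bx=cv2.boxPoints(rc); w=cast(c,bx,0.015)
print(rc,bx); print(w.round(4)); print(w.mean(0),[np.linalg.norm(w[i]-w[i-1]) for i in range(4)])
for n,p in dict(gnarrow=(395,247),spanner1=(320,270),spanner2=(314,312),tin=(205,308),flux=(362,207),spool=(408,184),irn=(150,238)).items(): print(n,cast(c,p,0.0).round(3))
print(cast(c,(278,245),.06))
g=im[170:340,200:560]; cv2.imwrite('pics/topc.png',cv2.resize(g,None,fx=2.2,fy=2.2,interpolation=cv2.INTER_CUBIC))
E
```

```text
((275.3084716796875, 223.84283447265625), (67.46145629882812, 71.45063018798828), 12.804265022277832) [[234.49905 251.20432]
 [250.33401 181.53047]
 [316.1179  196.48135]
 [300.28293 266.1552 ]]
[[0.5057 0.2505 0.015 ]
 [0.7008 0.2163 0.015 ]
 [0.6635 0.0329 0.015 ]
 [0.4696 0.0712 0.015 ]]
[0.58491287 0.14272022 0.015     ] [np.float64(0.18290653896766296), np.float64(0.1981116753735583), np.float64(0.18710729029847217), np.float64(0.19764197225284577)]
gnarrow [[ 0.53  -0.189  0.   ]]
spanner1 [[0.462 0.017 0.   ]]
spanner2 [[0.348 0.031 0.   ]]
tin [[0.352 0.325 0.   ]]
flux [[ 0.64  -0.096  0.   ]]
spool [[ 0.71  -0.226  0.   ]]
irn [[0.538 0.486 0.   ]]
[[0.52021219 0.13022298 0.06      ]]
```

View pics/topc.png

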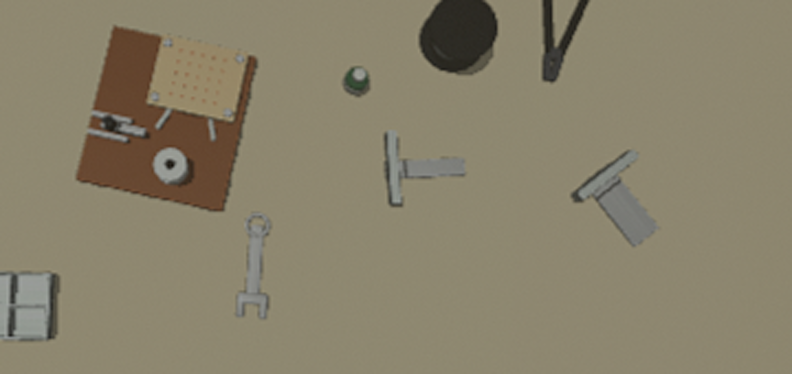

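The crop shows jig, reel (172,165), open latch (115,125), guides, narrow gauge (425,168) and wide gauge (625,205, tip down-right). Moving above the reel for a wrist view.

```bash
cat >> h.py <<'E'
def tool():
    s=get_state(); M=R.from_rotvec(s['ee_rot']).as_matrix()
    return np.array(s['position']),np.degrees(np.arctan2(M[1,0],M[0,0])),M
def plan(p,psi=None,n=None,way=0):
    """n equal rows [shift cm, turn z] to TCP p, tool yaw psi (deg)"""
    P,a,M=tool()
    d=0 if psi is None else np.radians((psi-a+180)%360-180+way)
    D=(M.T@(np.array(p)-P))*100
    n=n or int(np.ceil(max(np.linalg.norm(D)/3.6,abs(d)/0.12,1)))
    r=-d/n  # tool z is down
    A=sum(R.from_rotvec([0,0,k*r]).as_matrix() for k in range(n))
    s=np.linalg.solve(A,D)
    # tilt error
    print('now',P.round(4),'psi %.2f'%a,'tilt',M[:,2].round(3),'| n',n,'shift',s.round(3),'turn',round(r,4))
E
python3 -c "
from h import *
plan((0.53,0.135,0.23),169)"
```

```text
now [0.1786 0.6509 0.231 ] psi 164.66 tilt [-0. -0. -1.] | n 18 shift [-2.559 -2.341  0.006] turn -0.0042
```

Request:
play_rows([
  [[1, -2.56, -2.34, 0, 0, 0, -0.004], [1, -2.56, -2.34, 0, 0, 0, -0.004], [1, -2.56, -2.34, 0, 0, 0, -0.004], [1, -2.56, -2.34, 0, 0, 0, -0.004], [1, -2.56, -2.34, 0, 0, 0, -0.004], [1, -2.56, -2.34, 0, 0, 0, -0.004], [1, -2.56, -2.34, 0, 0, 0, -0.004], [1, -2.56, -2.34, 0, 0, 0, -0.004], [1, -2.56, -2.34, 0, 0, 0, -0.004], [1, -2.56, -2.34, 0, 0, 0, -0.004], [1, -2.56, -2.34, 0, 0, 0, -0.004], [1, -2.56, -2.34, 0, 0, 0, -0.004], [1, -2.56, -2.34, 0, 0, 0, -0.004], [1, -2.56, -2.34, 0, 0, 0, -0.004], [1, -2.56, -2.34, 0, 0, 0, -0.004], [1, -2.56, -2.34, 0, 0, 0, -0.004], [1, -2.56, -2.34, 0, 0, 0, -0.004], [1, -2.56, -2.34, 0, 0, 0, -0.004], [1, 0, 0, 0, 0, 0, 0], [1, 0, 0, 0, 0, 0, 0]],
])

```text
time_s: 1.92
position: [0.5298, 0.1332, 0.231]
ee_rot: [-0.311, -3.125, 0.0]
force: [0.5, 0.2, 0.1]
grip_width: 1.001
grip_force: 0.0
```

```bash
python3 - <<'E'
from h import *
plan((0.53,0.135,0.23),169)
c=snap('wrist','w1'); print(c['f'])
import pickle; pickle.dump(c,open('w1.pkl','wb'))
E
```

```text
now [0.5298 0.1332 0.231 ] psi 168.63 tilt [-0.001 -0.    -1.   ] | n 1 shift [0.013 0.177 0.098] turn -0.0065
371.64829954431775
```

View pics/w1.png

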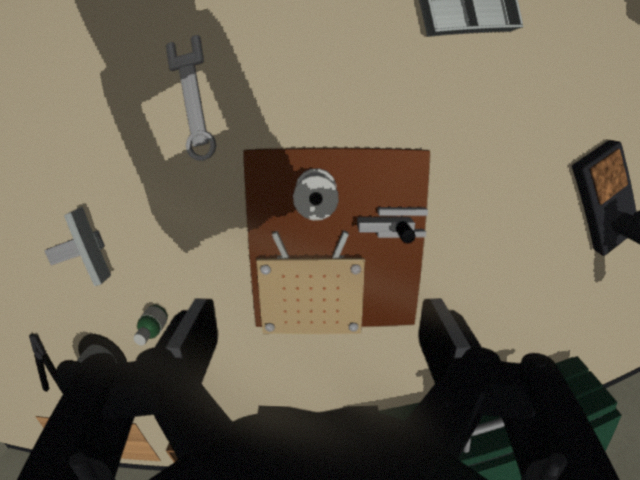

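The wrist view shows the board corners near (245,150), (430,150), (417,325), (255,327), the plate's front edge along y≈259, the reel's top at (317,197), and the latch post at (404,231).

```bash
cat > jigpose.py <<'E'
from jig import *
import pickle
def fitrect(W):
    rc=cv2.minAreaRect((W[:,:2]*1000).astype(np.float32)); return rc
c=pickle.load(open('w1.pkl','rb')); im=c['im']
m=board(c); m[:,:235]=0; m[:,440:]=0; m[345:]=0; m[:140]=0
m=cv2.morphologyEx(m,cv2.MORPH_OPEN,np.ones((3,3)))
cs=max(cv2.findContours(m,0,1)[0],key=cv2.contourArea)
W=cast(c,cs[:,0],.015); print('board',fitrect(W))
b,g,r=[im[:,:,i].astype(int) for i in range(3)]
pm=((r>130)&(b<0.78*r)&(r-b>25)).astype(np.uint8)*255
pm[:,:250]=0;pm[:,372:]=0;pm[:250]=0;pm[340:]=0
print(im[300,310],im[340,230],im[300,330])
pm=cv2.morphologyEx(pm,cv2.MORPH_CLOSE,np.ones((7,7)))
ps=max(cv2.findContours(pm,0,1)[0],key=cv2.contourArea)
print('plate px',cv2.boundingRect(ps)); Wp=cast(c,ps[:,0],.028); print('plate',fitrect(Wp))
# reel top flange, lit pixels ellipse
for p in [(317,197),(316,180),(300,200),(335,200),(404,231),(281,246),(341,245)]: print(p,im[p[1],p[0]])
E
python3 jigpose.py; python3 - <<'E'
import pickle,cv2
im=pickle.load(open('w1.pkl','rb'))['im'][140:340,235:440]
cv2.imwrite('pics/w1c.png',cv2.resize(im,None,fx=2.9,fy=2.9,interpolation=cv2.INTER_NEAREST))
E
```

```text
board ((585.233154296875, 144.3572998046875), (184.0486297607422, 199.9557647705078), 78.97931671142578)
[ 74 106 146] [127 151 164] [ 99 135 155]
plate px (250, 260, 122, 80)
plate ((638.8494873046875, 104.87548828125), (137.07342529296875, 98.19271850585938), 78.84493255615234)
(317, 197) [8 6 6]
(316, 180) [171 173 174]
(300, 200) [85 89 88]
(335, 200) [89 92 92]
(404, 231) [10 11  9]
(281, 246) [130 136 136]
(341, 245) [146 151 148]
```

View pics/w1c.png

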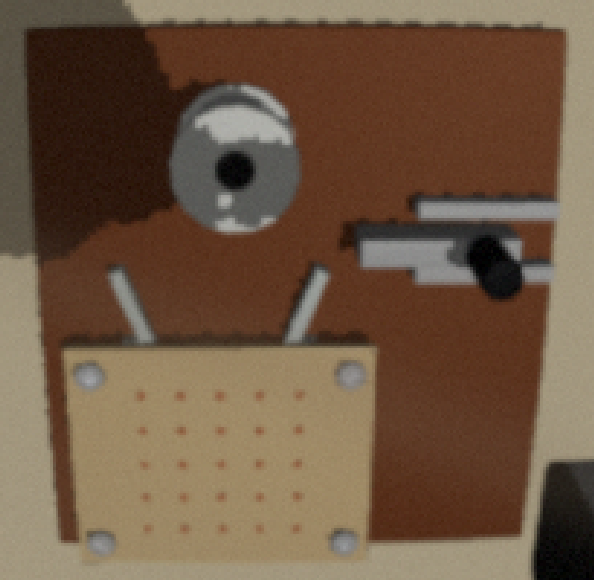

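```bash
cat > jf.py <<'E'
from h import *
yaw=np.radians(-11.02); J=R.from_euler('z',yaw).as_matrix()
O=np.array([.58523,.14436,0])-J@np.array([-.010,.0275,0])
def toj(w): return (np.atleast_2d(w)-O)@J
def tow(j): return O+J@np.array(j,float)
E
python3 - <<'E'
from jf import *; import pickle
c=pickle.load(open('w1.pkl','rb'))
print('O',O)
q=lambda x,y:(235+(x-.5)/2.9,140+(y-.5)/2.9)
print('plate',toj(cast(c,[q(64,346),q(378,344),q(83,564),q(366,558)],.028))*1000)
w=cast(c,q(235,170),.060);print('reel hole',w,toj(w)*1000)
print('post',toj(cast(c,q(503,280),.065))*1000)
print('latch bar inner corners',toj(cast(c,[q(360,240),q(360,268)],.037))*1000)
print('guides',toj(cast(c,[q(109,268),q(328,268),q(152,342),q(287,342)],.023))*1000)
print('spanner',toj(cast(c,[(200,145)],.0)), cast(c,[(200,145),(185,45)],0))
E
```

```text
O [0.58978894 0.11545557 0.        ]
plate [[ 9.30442323e-02 -5.41576413e+01  2.80000000e+01]
 [-6.18020805e-02  5.58920265e+01  2.80000000e+01]
 [ 9.21379092e+01 -5.37177889e+01  2.80000000e+01]
 [ 8.96692464e+01  5.55422615e+01  2.80000000e+01]]
reel hole [[0.52218679 0.13532121 0.06      ]] [[-70.15294519   6.57706714  60.        ]]
post [[-36.40487438  89.39597547  65.        ]]
latch bar inner corners [[-40.90525004  47.33331311  37.        ]
 [-31.19359965  47.60790884  37.        ]]
guides [[-27.02416095 -37.44191702  23.        ]
 [-26.54210247  38.12952593  23.        ]
 [  0.64593518 -23.44692256  23.        ]
 [  0.90677629  24.21117773  23.        ]]
spanner [[-0.11493722 -0.11330746  0.        ]] [[0.45531219 0.02620788 0.        ]
 [0.34798962 0.03359634 0.        ]]
```

```bash
sed -i 's/^def toj/O=O+J@np.array([0,.0006,0])\ndef toj/' jf.py; python3 - <<'E'
from jf import *
plan((0.5222,0.1353,0.11),168.98,4)
P,a,M=tool()
print('reel move in tool cm',M.T@(np.array([.41,.20,0])-np.array([.5222,.1353,0]))*100)
E
```

```text
now [0.5293 0.1342 0.2311] psi 168.70 tilt [-0.001  0.    -1.   ] | n 4 shift [ 0.177 -0.007  3.027] turn -0.0012
reel move in tool cm [1.22700732e+01 4.14663182e+00 6.86672336e-03]
```

Request:
play_rows([
  [[0.4, 0.18, 0, 3.03, 0, 0, -0.001], [0.4, 0.18, 0, 3.03, 0, 0, -0.001], [0.4, 0.18, 0, 3.03, 0, 0, -0.001], [0.4, 0.18, 0, 3.03, 0, 0, -0.001], [0.4, 0, 0, 2.5, 0, 0, 0], [0.4, 0, 0, 2.5, 0, 0, 0], [0.4, 0, 0, 1.6, 0, 0, 0], [0.4, 0, 0, 0.8, 0, 0, 0], [0.4, 0, 0, 0, 0, 0, 0], [-1, 0, 0, 0, 0, 0, 0], [-1, 0, 0, 0, 0, 0, 0], [-1, 0, 0, 0, 0, 0, 0], [-1, 0, 0, 0, 0, 0, 0], [-1, 0, 0, 0, 0, 0, 0], [-1, 0, 0, 0, 0, 0, 0], [-1, 0, 0, 0, 0, 0, 0]],
], force=30)

```text
time_s: 3.3
position: [0.5229, 0.1364, 0.0377]
ee_rot: [0.301, 3.125, 0.002]
force: [-3.0, 2.9, 8.4]
grip_width: 0.449
grip_force: 30.1
```

Request:
play_rows([
  [[-1, 0, 0, -1.5, 0, 0, 0], [-1, 0, 0, -2.5, 0, 0, 0], [-1, 0, 0, -2, 0, 0, 0], [-1, 2, 0.7, 0, 0, 0, 0], [-1, 3, 1, 0, 0, 0, 0], [-1, 3, 1, 0, 0, 0, 0], [-1, 2.5, 0.8, 0, 0, 0, 0], [-1, 1.7, 0.6, 0, 0, 0, 0], [-1, 0, 0, 2, 0, 0, 0], [-1, 0, 0, 2, 0, 0, 0], [-1, 0, 0, 1.5, 0, 0, 0], [-1, 0, 0, 0.6, 0, 0, 0], [-1, 0, 0, 0.4, 0, 0, 0], [-1, 0, 0, 0.4, 0, 0, 0], [-1, 0, 0, 0.2, 0, 0, 0], [-1, 0, 0, 0, 0, 0, 0], [-1, 0, 0, 0, 0, 0, 0]],
])

```text
time_s: 4.72
position: [0.4105, 0.1995, 0.0256]
ee_rot: [0.301, 3.127, 0.001]
force: [0.7, 0.3, -1.6]
grip_width: 0.45
grip_force: 30.5
```

Request:
play_rows([
  [[-1, 0, 0, 0.1, 0, 0, 0], [-1, 0, 0, 0.1, 0, 0, 0], [-1, 0, 0, 0.05, 0, 0, 0], [-1, 0, 0, 0, 0, 0, 0]],
])

```text
time_s: 5.05
position: [0.4103, 0.1995, 0.0228]
ee_rot: [0.301, 3.127, 0.0]
force: [-0.1, -0.6, 1.0]
grip_width: 0.448
grip_force: 30.6
```

Request:
play_rows([
  [[0.3, 0, 0, 0, 0, 0, 0], [0.3, 0, 0, 0, 0, 0, 0], [0.3, 0, 0, 0, 0, 0, 0], [0.3, 0, 0, -1, 0, 0, 0], [0.3, 0, 0, -2, 0, 0, 0], [0.5, 0, 0, -4, 0, 0, 0], [0.5, 0, 0, -4, 0, 0, 0], [0.5, 0, 0, -4, 0, 0, 0], [0.5, 0, 0, -4, 0, 0, 0], [0.5, 0, 0, -2, 0, 0, 0]],
])

```text
time_s: 5.88
position: [0.4106, 0.1996, 0.2387]
ee_rot: [0.3, 3.122, 0.004]
force: [0.2, -0.9, 1.4]
grip_width: 0.75
grip_force: 0.0
```

```bash
python3 - <<'E'
from jf import *
c=snap('top','top1')
g=c['im'][220:330,180:300]; cv2.imwrite('pics/top1c.png',cv2.resize(g,None,fx=4,fy=4))
pts=cast(c,[(475.5,250),(492,279)],.02); print(pts)
# target psi=-60 going negative rotation or positive? q6 from -65 to 112 
plan((.47,-.37,.24),-60,None,360 if False else 0); print(get_state()['q'].round(2))
plan((.47,-.37,.24),-60,None,-360)
E
```

```text
[[ 0.52511009 -0.40504396  0.02      ]
 [ 0.44731354 -0.44785239  0.02      ]]
now [0.4113 0.1999 0.2409] psi 169.01 tilt [ 0.008  0.003 -1.   ] | n 20 shift [ 2.559e+00 -2.528e+00 -2.000e-03] turn -0.1143
[ 0.4  -0.38  1.87 -0.    1.64 -0.98]
now [0.4113 0.1999 0.2409] psi 169.01 tilt [ 0.008  0.003 -1.   ] | n 34 shift [-2.914e+00  2.278e+00 -1.000e-03] turn 0.1176
```

View pics/top1c.png

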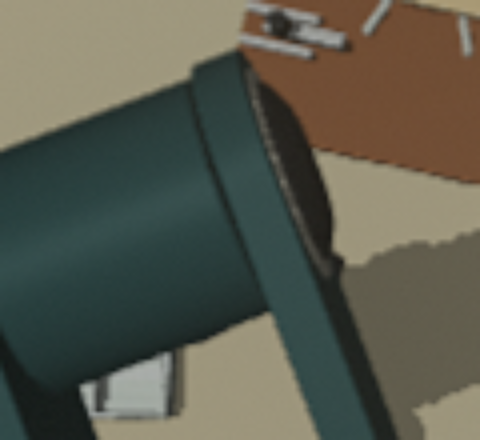

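```bash
python3 - <<'E'
from jf import *
plan((.51,-.39,.25),58,19)
E
```

```text
now [0.4113 0.1999 0.2409] psi 169.01 tilt [ 0.008  0.003 -1.   ] | n 19 shift [-3.538 -1.076 -0.054] turn 0.102
```

Request:
play_rows([
  [[0.5, -3.54, -1.08, -0.05, 0, 0, 0.102], [0.5, -3.54, -1.08, -0.05, 0, 0, 0.102], [0.5, -3.54, -1.08, -0.05, 0, 0, 0.102], [0.5, -3.54, -1.08, -0.05, 0, 0, 0.102], [0.5, -3.54, -1.08, -0.05, 0, 0, 0.102], [0.5, -3.54, -1.08, -0.05, 0, 0, 0.102], [0.5, -3.54, -1.08, -0.05, 0, 0, 0.102], [0.5, -3.54, -1.08, -0.05, 0, 0, 0.102], [0.5, -3.54, -1.08, -0.05, 0, 0, 0.102], [0.5, -3.54, -1.08, -0.05, 0, 0, 0.102], [0.5, -3.54, -1.08, -0.05, 0, 0, 0.102], [0.5, -3.54, -1.08, -0.05, 0, 0, 0.102], [0.5, -3.54, -1.08, -0.05, 0, 0, 0.102], [0.5, -3.54, -1.08, -0.05, 0, 0, 0.102], [0.5, -3.54, -1.08, -0.05, 0, 0, 0.102], [0.5, -3.54, -1.08, -0.05, 0, 0, 0.102], [0.5, -3.54, -1.08, -0.05, 0, 0, 0.102], [0.5, -3.54, -1.08, -0.05, 0, 0, 0.102], [0.5, -3.54, -1.08, -0.05, 0, 0, 0.102], [0.5, 0, 0, 0, 0, 0, 0]],
])

```text
time_s: 7.6
position: [0.5048, -0.3948, 0.2428]
ee_rot: [2.756, 1.507, -0.002]
force: [0.4, -0.5, 0.2]
grip_width: 0.75
grip_force: 0.0
```

Request:
play_rows([
  [[0.5, 0, 0, 0, 0, 0, 0], [0.5, 0, 0, 0, 0, 0, 0]],
])

```text
time_s: 7.77
position: [0.5085, -0.3907, 0.2426]
ee_rot: [2.747, 1.523, 0.001]
force: [-0.5, 1.1, -0.7]
grip_width: 0.751
grip_force: 0.0
```

```bash
python3 - <<'E'
from jf import *
import pickle
c=snap('wrist'); pickle.dump(c,open('w2.pkl','wb')); plan((.51,-.39,.25),58)
t=snap('top')['im'][220:330,180:340]
im=c['im'].copy(); t=cv2.resize(t,None,fx=1.5,fy=1.5); im[480-t.shape[0]:,640-t.shape[1]:]=t
cv2.imwrite('pics/w2.png',im)
E
```

```text
now [ 0.5089 -0.3903  0.2424] psi 58.06 tilt [ 0.  0. -1.] | n 1 shift [ 0.082  0.077 -0.761] turn 0.001
```

View pics/w2.png

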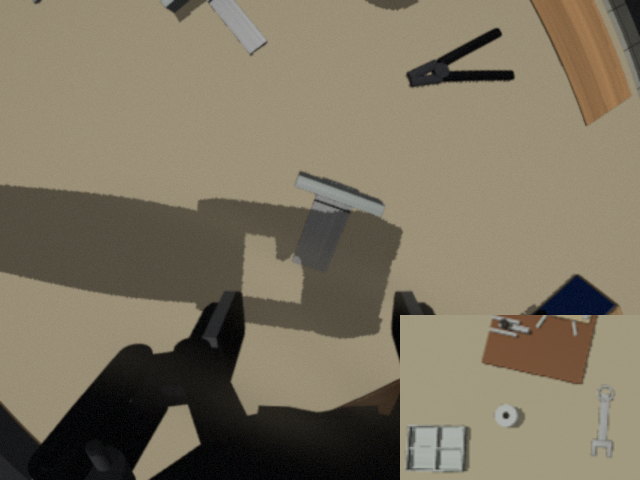

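The reel stands upright at inset (507,415), clear of tin and spanner. The wide gauge's bar runs (297,177)–(383,208), blade down to the tip at (310,268), in the gripper's shadow. I'll measure it by mask.

```bash
python3 - <<'E'
from jf import *
import pickle
c=pickle.load(open('w2.pkl','rb')); im=c['im']
hsv=cv2.cvtColor(im,cv2.COLOR_BGR2HSV); b=im[:,:,0].astype(int); r=im[:,:,2].astype(int)
m=((r-b)<0.1*r).astype(np.uint8)*255
k=np.zeros_like(m); k[165:280,285:395]=255; m&=k
m=cv2.morphologyEx(m,cv2.MORPH_OPEN,np.ones((3,3)))
cs=max(cv2.findContours(m,0,1)[0],key=cv2.contourArea); print(cv2.contourArea(cs),cv2.boundingRect(cs))
bright=((hsv[:,:,2]>150)&(m>0)).astype(np.uint8)*255
bs=max(cv2.findContours(bright,0,1)[0],key=cv2.contourArea)
W=cast(c,bs[:,0],.038)*1000; rc=cv2.minAreaRect(W[:,:2].astype(np.float32)); print('bar top',rc); print(cv2.boxPoints(rc))
# blade = mask minus rows near bar
ms=m.copy(); 
W=cast(c,np.argwhere(m>0)[:,::-1],.006)*1000
u=rc; ang=np.radians(rc[2])
# blade points: further than 25mm from bar line
bp=cv2.boxPoints(rc); L=[bp[i]-bp[i-1] for i in range(4)]; l=max(L,key=np.linalg.norm); l=l/np.linalg.norm(l); nrm=np.array([-l[1],l[0]]); 
if nrm[0]>0: nrm=-nrm
d=(W[:,:2]-np.array(rc[0]))@nrm; s=(W[:,:2]-np.array(rc[0]))@l
print('dir',nrm,np.degrees(np.arctan2(nrm[1],nrm[0])))
sel=W[d>25][:,:2].astype(np.float32); print('blade',cv2.minAreaRect(sel),'d',d.max())
for x in range(20,95,8):
    q=(d>x)&(d<x+8); print(x,s[q].min() if q.any() else 0,s[q].max() if q.any() else 0)
cv2.imwrite('pics/x.png',cv2.resize(np.hstack([im[160:285,280:400],cv2.cvtColor(m[160:285,280:400],8),cv2.cvtColor(bright[160:285,280:400],8)]),None,fx=2.2,fy=2.2))
E
```

```text
3822.5 (293, 173, 92, 98)
bar top ((517.0808715820312, -386.7521057128906), (6.836038589477539, 56.05253601074219), 37.72748947143555)
[[ 497.22803 -366.67682]
 [ 531.5269  -411.01044]
 [ 536.9337  -406.8274 ]
 [ 502.63483 -362.49377]]
dir [-0.79093015 -0.61190647] -142.27252
blade ((479.4486389160156, -435.47381591796875), (69.0788803100586, 39.69301986694336), 37.84246826171875) d 94.12024809653134
20 -4.516443124548748 34.92041148990817
28 -4.122258412284014 35.003117464184086
36 -4.236549094694076 34.86693433547524
44 -4.35388594359728 35.337170431391435
52 -4.3460333556718815 35.155496701290744
60 -3.8367985192103786 35.276785862044605
68 -3.4488335214542367 35.16391865303051
76 -3.189833090966342 34.55468188769284
84 -3.8405307870701035 34.87722360801607
92 -3.0611139412840656 31.3644928978742
```

View pics/x.png

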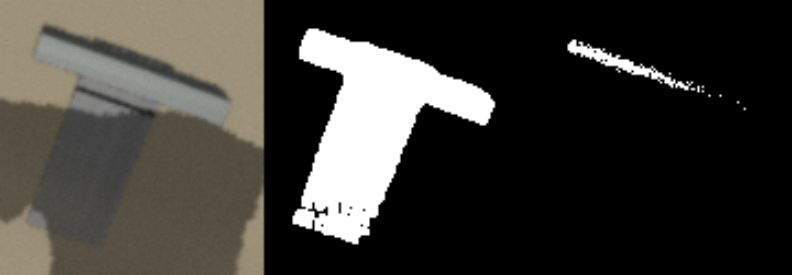

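The blade mask gives 39.7 mm width (so it is the wide gauge); the scribed line sits at crop (115,101). Check origin against line and bar.

```bash
python3 - <<'E'
from jf import *
import pickle
c=pickle.load(open('w2.pkl','rb'))
q=lambda x,y:(280+(x-.5)/2.2,160+(y-.5)/2.2)
print('line',cast(c,q(115,102),.006)*1000)
# bar top face ends (front-face shading: dark strip is rear side) 
print('bar ends z38',cast(c,[q(40,42),q(228,108),],.038)*1000, cast(c,[q(40,42),q(228,108)],.038).mean(0))
g=np.radians(-142.2); d=np.array([np.cos(g),np.sin(g),0])
o=np.array([.5114,-.4107,0]); bar=o-.019*d; print('bar',bar)
plan((bar[0],bar[1],.10),-142.2+90,None)
E
```

```text
line [[ 510.59742772 -411.36933228    6.        ]]
bar ends z38 [[ 500.49717979 -363.62968044   38.        ]
 [ 555.35624619 -432.46481524   38.        ]] [ 0.52792671 -0.39804725  0.038     ]
bar [ 0.52641295 -0.39905477  0.        ]
now [ 0.5091 -0.3901  0.2423] psi 58.08 tilt [ 0.  0. -1.] | n 17 shift [0.112 0.075 0.837] turn 0.1132
```

Request:
play_rows([
  [[0.1, 0.11, 0.075, 0.84, 0, 0, 0.113], [0.1, 0.11, 0.075, 0.84, 0, 0, 0.113], [0.1, 0.11, 0.075, 0.84, 0, 0, 0.113], [0.1, 0.11, 0.075, 0.84, 0, 0, 0.113], [0.1, 0.11, 0.075, 0.84, 0, 0, 0.113], [0.1, 0.11, 0.075, 0.84, 0, 0, 0.113], [0.1, 0.11, 0.075, 0.84, 0, 0, 0.113], [0.1, 0.11, 0.075, 0.84, 0, 0, 0.113], [0.1, 0.11, 0.075, 0.84, 0, 0, 0.113], [0.1, 0.11, 0.075, 0.84, 0, 0, 0.113], [0.1, 0.11, 0.075, 0.84, 0, 0, 0.113], [0.1, 0.11, 0.075, 0.84, 0, 0, 0.113], [0.1, 0.11, 0.075, 0.84, 0, 0, 0.113], [0.1, 0.11, 0.075, 0.84, 0, 0, 0.113], [0.1, 0.11, 0.075, 0.84, 0, 0, 0.113], [0.1, 0.11, 0.075, 0.84, 0, 0, 0.113], [0.1, 0.11, 0.075, 0.84, 0, 0, 0.113], [0.1, 0, 0, 0, 0, 0, 0], [0.1, 0, 0, 0, 0, 0, 0], [0.1, 0, 0, 0, 0, 0, 0]],
])

```text
time_s: 9.53
position: [0.5261, -0.3996, 0.0999]
ee_rot: [2.826, -1.372, 0.001]
force: [-0.3, -0.1, 0.6]
grip_width: 0.558
grip_force: 0.0
```

```bash
python3 -c "
from h import *
plan((.5266,-.3988,.014),-52.2,4)"
```

```text
now [ 0.5261 -0.3996  0.0999] psi -51.80 tilt [ 0. -0. -1.] | n 4 shift [-0.008 -0.021  2.149] turn 0.0017
```

Request:
play_rows([
  [[0.1, 0, -0.02, 2.8, 0, 0, 0.002], [0.1, 0, -0.02, 2.8, 0, 0, 0.002], [0.1, 0, -0.02, 2, 0, 0, 0.002], [0.1, 0, -0.02, 1, 0, 0, 0.001], [0.1, 0, 0, 0, 0, 0, 0], [0.1, 0, 0, 0, 0, 0, 0], [-1, 0, 0, 0, 0, 0, 0], [-1, 0, 0, 0, 0, 0, 0], [-1, 0, 0, 0, 0, 0, 0], [-1, 0, 0, 0, 0, 0, 0], [-1, 0, 0, 0, 0, 0, 0], [-1, 0, 0, 0, 0, 0, 0], [-1, 0, 0, 0, 0, 0, 0]],
], force=60)

```text
time_s: 10.62
position: [0.5267, -0.4, 0.0149]
ee_rot: [2.817, -1.389, 0.003]
force: [-1.3, 0.4, 7.3]
grip_width: 0.127
grip_force: 59.9
```

Request:
play_rows([
  [[-1, 0, 0, -1, 0, 0, 0], [-1, 0, 0, -3, 0, 0, 0], [-1, 0, 0, -4, 0, 0, 0], [-1, 0, 0, -3, 0, 0, 0], [-1, 0, 0, -1, 0, 0, 0], [-1, 0, 0, 0, 0, 0, 0], [-1, 0, 0, 0, 0, 0, 0]],
])

```text
time_s: 11.2
position: [0.5259, -0.3993, 0.1328]
ee_rot: [-2.818, 1.389, 0.0]
force: [0.6, -0.1, -3.2]
grip_width: 0.125
grip_force: 58.8
```

```bash
python3 -c "
from jf import *
t=tow([-.127,0,.135]); print(t)
plan(t,78.98,20); print(get_state()['q'])"
```

```text
[0.46524544 0.14032076 0.135     ]
now [ 0.5259 -0.3993  0.1328] psi -52.49 tilt [-0.  0. -1.] | n 20 shift [ 0.211 -3.409 -0.01 ] turn -0.1147
[-6.88051663e-01  1.26824265e-01  1.59046748e+00  4.71567209e-05
  1.42445159e+00  1.79888702e+00]
```

Request:
play_rows([
  [[-1, 0.21, -3.41, 0, 0, 0, -0.115], [-1, 0.21, -3.41, 0, 0, 0, -0.115], [-1, 0.21, -3.41, 0, 0, 0, -0.115], [-1, 0.21, -3.41, 0, 0, 0, -0.115], [-1, 0.21, -3.41, 0, 0, 0, -0.115], [-1, 0.21, -3.41, 0, 0, 0, -0.115], [-1, 0.21, -3.41, 0, 0, 0, -0.115], [-1, 0.21, -3.41, 0, 0, 0, -0.115], [-1, 0.21, -3.41, 0, 0, 0, -0.115], [-1, 0.21, -3.41, 0, 0, 0, -0.115], [-1, 0.21, -3.41, 0, 0, 0, -0.115], [-1, 0.21, -3.41, 0, 0, 0, -0.115], [-1, 0.21, -3.41, 0, 0, 0, -0.115], [-1, 0.21, -3.41, 0, 0, 0, -0.115], [-1, 0.21, -3.41, 0, 0, 0, -0.115], [-1, 0.21, -3.41, 0, 0, 0, -0.115], [-1, 0.21, -3.41, 0, 0, 0, -0.115], [-1, 0.21, -3.41, 0, 0, 0, -0.115], [-1, 0.21, -3.41, 0, 0, 0, -0.115], [-1, 0.21, -3.41, 0, 0, 0, -0.115]],
])

```text
time_s: 12.87
position: [0.4617, 0.1402, 0.1305]
ee_rot: [-2.412, -2.011, 0.005]
force: [0.3, 1.0, -1.5]
grip_width: 0.127
grip_force: 59.1
```

Request:
play_rows([
  [[-1, 0, 0, 0, 0, 0, 0], [-1, 0, 0, 0, 0, 0, 0], [-1, 0, 0, 0, 0, 0, 0], [-1, 0, 0, 0, 0, 0, 0]],
])

```text
time_s: 13.2
position: [0.4643, 0.1392, 0.1323]
ee_rot: [-2.42, -2.002, 0.002]
force: [-0.6, -0.1, -2.2]
grip_width: 0.129
grip_force: 59.4
```

```bash
python3 -c "
from jf import *
plan(tow([-.127,0,.05]),78.98,4)
c=snap('top')
im=c['im']
cv2.imwrite('pics/t2.png',cv2.resize(im[170:330,190:340],None,fx=3.5,fy=3.5))"
```

```text
now [0.4643 0.1392 0.1323] psi 79.20 tilt [-0.001 -0.    -1.   ] | n 4 shift [0.034 0.021 2.058] turn 0.0009
```

Request:
play_rows([
  [[-1, 0.03, 0.02, 2.5, 0, 0, 0.001], [-1, 0.03, 0.02, 2.5, 0, 0, 0.001], [-1, 0.03, 0.02, 2.0, 0, 0, 0.001], [-1, 0.03, 0.02, 1.5, 0, 0, 0.001], [-1, 0, 0, 0, 0, 0, 0], [-1, 0, 0, 0, 0, 0, 0]],
])

```text
time_s: 13.75
position: [0.465, 0.1401, 0.0477]
ee_rot: [-2.424, -1.998, 0.003]
force: [-0.3, -0.2, -2.4]
grip_width: 0.127
grip_force: 59.5
```

```bash
python3 -c "
from jf import *
import pickle
c=snap('wrist','w3'); pickle.dump(c,open('w3.pkl','wb'))
P,a,M=tool(); print(toj(P)*1000,a)
im=c['im']
# predicted pixels of gauge tip corners
def proj(w):
    T=np.array(c['T_tool_cam']); X=T[:3,:3].T@(M.T@(np.array(w)-P)-T[:3,3])
    th=np.arctan2(np.hypot(X[0],X[1]),X[2]); ph=np.arctan2(X[1],X[0]); return c['cx']+c['f']*th*np.cos(ph),c['cy']+c['f']*th*np.sin(ph)
for p in [(-33,20,37),(-33,-20,37),(-108,20,37),(0,0,28),(0,55,28)]: print(p,proj(tow(np.array(p)/1000)))
"
```

```text
[[-1.26748942e+02  7.21697376e-02  4.87736809e+01]] 79.00863865734964
(-33, 20, 37) (np.float64(510.6322425462628), np.float64(253.31077166149544))
(-33, -20, 37) (np.float64(495.8449493840199), np.float64(322.4309537180525))
(-108, 20, 37) (np.float64(362.96579214760453), np.float64(255.36865540659693))
(0, 0, 28) (np.float64(545.2535372579082), np.float64(279.1380272513459))
(0, 55, 28) (np.float64(563.1055837487149), np.float64(183.23442767310354))
```

View pics/w3.png

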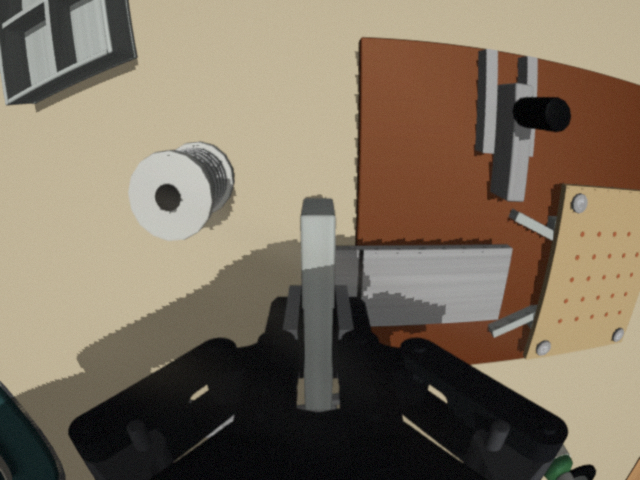

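The picture shows the gauge held straight in front of the guides: blade tip corners at about (512,247) and (505,321), line at (359,~290), and the plate edge at (565,185)–(527,355).

```bash
python3 - <<'E'
from jf import *
import pickle
c=pickle.load(open('w3.pkl','rb')); im=c['im']
b=im[:,:,0].astype(int); r=im[:,:,2].astype(int)
m=((r-b)<0.12*r).astype(np.uint8)*255
k=np.zeros_like(m); k[225:335,366:525]=255; m&=k
# upper & lower edges by columns
for x in (375,400,425,450,475,500):
    ys=np.where(m[:,x]>0)[0]; lo=ys[ys<290].min(); hi=ys[ys<331].max()
    print(x,lo,hi,(toj(cast(c,[(x,lo-.5),(x,hi+.5)],.0395))*1000)[:,:2].round(1).tolist())
for y in (260,280,300,310):
    xs=np.where(m[y]>0)[0]; print(y,xs.max(),(toj(cast(c,(xs.max()+.5,y),.0395))*1000).round(1))
for y in (265,280,300): print('line row',im[y,350:370].sum(1))
print(toj(cast(c,[(514,213),(494,334),(565,185),(527,356)],[.023]))*1000)
print('latch inner corners',toj(cast(c,[(508,199),(524,200)],.037))*1000)
E
```

```text
375 246 325 [[-103.8, 25.8], [-101.2, -15.8]]
400 246 324 [[-92.6, 25.8], [-88.8, -15.6]]
425 246 323 [[-80.9, 25.7], [-75.9, -15.6]]
450 246 322 [[-68.9, 25.6], [-62.6, -15.9]]
475 245 320 [[-56.2, 26.0], [-48.6, -15.6]]
500 245 330 [[-42.7, 25.8], [-31.8, -23.3]]
260 509 [[-35.7  17.7  39.5]]
280 505 [[-35.8   6.9  39.5]]
300 501 [[-35.6  -4.4  39.5]]
310 524 [[-19.3 -11.6  39.5]]
line row [276 263 267 272 268 272 271 248 192 132 114 107 150 293 418 451 452 459
 451 458]
line row [287 281 295 281 286 287 276 220 172 120 128 151 208 271 278 292 283 281
 302 321]
line row [ 53  44  40  58  44  34  27  40  48  51  43  83 143 205 240 262 267 263
 260 266]
[[-27.66362171  36.83233767  23.        ]
 [-24.88725349 -37.07756563  23.        ]
 [  3.91991255  53.11543103  23.        ]
 [  5.35947814 -57.53615842  23.        ]]
latch inner corners [[-40.5184532   47.38395726  37.        ]
 [-31.36044606  47.17197554  37.        ]]
```

```bash
python3 - <<'E'
from jf import *
import pickle
c=pickle.load(open('w3.pkl','rb')); im=c['im']
print(im[190:225,318].sum(1))
print(toj(cast(c,[(303,216),(334,215),(304,408),(338,408)],.0718))*1000)
E
```

```text
[531 529 527 507 423 336 291 286 263 238 235 224 231 249 237 236 246 241
 243 247 243 244 248 240 290 387 476 511 537 531 531 536 537 541 539]
[[-133.75954812   48.53535023   71.8       ]
 [-123.43369701   48.89156779   71.8       ]
 [-134.90063986  -39.19143365   71.8       ]
 [-119.87729495  -39.21278256   71.8       ]]
```

Request:
play_rows([
  [[-1, -0.26, 0, 0.5, 0, 0, 0], [-1, -0.26, 0, 0.5, 0, 0, 0], [-1, 0, 0, 0.4, 0, 0, 0], [-1, 0, 0, 0.2, 0, 0, 0], [-1, 0, 0, 0, 0, 0, 0], [-1, 0, 0, 0, 0, 0, 0]],
])

```text
time_s: 14.3
position: [0.464, 0.1355, 0.0323]
ee_rot: [-2.423, -1.999, 0.0]
force: [0.2, -0.1, -2.1]
grip_width: 0.128
grip_force: 59.5
```

```bash
python3 -c "
from jf import *
P,a,M=tool(); print(toj(P)*1000,a,M[:,2],M.T@(J@[.01,0,0])*100,get_state()['force'])"
```

```text
[[-127.32111554   -4.97735904   32.32121075]] 79.05792910281045 [-6.05988886e-05  1.30040671e-05 -9.99999998e-01] [-1.36011901e-03  9.99999073e-01 -6.19672252e-05] [ 0.20063926 -0.07485557 -2.12240665]
```

Request:
play_rows([
  [[-1, 0, 0, 0.08, 0, 0, 0], [-1, 0, 0, 0.07, 0, 0, 0], [-1, 0, 0.8, 0, 0, 0, 0], [-1, 0, 0.8, 0, 0, 0, 0], [-1, 0, 0.8, 0, 0, 0, 0], [-1, 0, 0.8, 0, 0, 0, 0], [-1, 0, 0.4, 0, 0, 0, 0], [-1, 0, 0.4, 0, 0, 0, 0], [-1, 0, 0, 0, 0, 0, 0]],
])

```text
time_s: 15.05
position: [0.5039, 0.1277, 0.0307]
ee_rot: [-2.423, -1.999, 0.0]
force: [-0.3, 0.3, -2.4]
grip_width: 0.125
grip_force: 59.4
```

Request:
play_rows([
  [[-1, 0, 0.6, 0, 0, 0, 0], [-1, 0, 0.6, 0, 0, 0, 0], [-1, 0, 0.6, 0, 0, 0, 0], [-1, 0, 0.6, 0, 0, 0, 0], [-1, 0, 0.6, 0, 0, 0, 0], [-1, 0, 0.4, 0, 0, 0, 0], [-1, 0, 0, 0, 0, 0, 0]],
])

```text
time_s: 15.63
position: [0.5374, 0.1212, 0.0308]
ee_rot: [2.423, 1.999, -0.0]
force: [0.1, -0.4, -2.2]
grip_width: 0.124
grip_force: 59.4
```

```bash
python3 - <<'E'
from jf import *
import pickle
c=snap('wrist','w4'); pickle.dump(c,open('w4.pkl','wb')); im=c['im']
P,a,M=tool(); print(toj(P)*1000,a,get_state()['force'])
# line: scan rows of the blade for dark stripe
for y in range(252,330,6): print(y, im[y,335:480:3].sum(1).tolist())
E
```

```text
[[-53.03943603  -4.96549072  30.65643151]] 79.0419918956153 [-0.49013824  0.23294007 -2.51079849]
252 [352, 298, 306, 308, 311, 299, 300, 308, 176, 93, 533, 541, 541, 545, 553, 543, 545, 554, 550, 552, 548, 546, 541, 520, 548, 544, 540, 544, 558, 546, 481, 541, 545, 540, 397, 208, 394, 539, 546, 544, 546, 549, 539, 547, 543, 540, 532, 545, 539]
258 [328, 308, 313, 307, 304, 305, 307, 305, 139, 103, 308, 426, 523, 531, 534, 533, 529, 540, 529, 532, 535, 535, 528, 534, 531, 533, 534, 523, 530, 525, 522, 521, 526, 522, 369, 165, 483, 547, 543, 545, 546, 542, 552, 543, 541, 541, 547, 544, 543]
264 [316, 299, 307, 310, 310, 310, 314, 308, 144, 159, 293, 325, 529, 526, 530, 528, 522, 533, 530, 534, 531, 527, 533, 542, 531, 529, 533, 531, 534, 537, 530, 533, 530, 531, 433, 173, 533, 547, 545, 548, 545, 543, 542, 543, 546, 549, 547, 389, 395]
270 [295, 312, 318, 305, 310, 313, 317, 308, 148, 210, 305, 316, 491, 530, 529, 539, 521, 524, 526, 524, 539, 529, 528, 538, 538, 536, 534, 537, 534, 538, 528, 539, 534, 496, 376, 264, 541, 544, 547, 552, 536, 539, 545, 539, 538, 543, 533, 526, 538]
276
[... 1517 characters left out ...]
9, 48, 29, 38, 43, 67, 290, 302, 309, 303, 301, 313, 308, 305, 302, 296, 305, 303, 309, 294, 309, 303, 316, 314, 307, 316, 321, 262, 247, 315, 311, 325, 348, 536, 529, 539, 541, 534, 541, 540, 528, 538, 538, 530]
318 [42, 150, 200, 202, 178, 192, 48, 27, 47, 38, 50, 164, 308, 309, 302, 303, 314, 303, 304, 312, 299, 303, 295, 307, 309, 312, 309, 312, 313, 313, 307, 312, 216, 276, 314, 319, 319, 321, 522, 535, 537, 537, 534, 492, 387, 450, 539, 527, 539]
324 [33, 138, 190, 190, 197, 177, 102, 40, 45, 44, 43, 57, 284, 306, 316, 306, 302, 310, 302, 301, 300, 295, 289, 281, 274, 271, 256, 259, 257, 252, 248, 236, 187, 307, 312, 316, 314, 316, 529, 527, 537, 535, 539, 529, 531, 532, 534, 537, 529]
```

```bash
cat > depth.py <<'E'
from jf import *
import sys
def depth(c,cols=(336,480),rows=(258,264,270,276,282),zl=.0212):
    im=c['im'].astype(int).sum(2); out=[]
    for y in rows:
        r=im[y]
        # plate edge: last jump to bright, searched from col range
        e=[x for x in range(cols[1],cols[0],-1) if r[x]<0.65*np.median(r[cols[1]:cols[1]+15])][:1]
        seg=r[340:375]; l=340+np.argmin(seg); w=np.clip(np.median(seg)-r[l-4:l+5],0,None); l=(w*np.arange(l-4,l+5)).sum()/w.sum()
        L=toj(cast(c,(l,y),zl))[0]*1000
        E=toj(cast(c,(e[0]+.5,y),.028))[0]*1000 if e else None
        out.append((y,round(l,1),e,L[:2].round(1).tolist(),E[:2].round(1).tolist() if e else None))
    return out
E
python3 - <<'E'
from depth import *
import pickle
c=pickle.load(open('w4.pkl','rb'))
for o in depth(c,(336,448)): print(o)
print('bar +y end',toj(cast(c,[(303,216),(334,215)],.053))*1000, c['im'][190:235,318].sum(1))
E
```

```text
(258, np.float64(360.7), [442], [-35.1, 14.6], [0.9, 17.0])
(264, np.float64(360.4), [441], [-35.1, 11.7], [0.8, 14.1])
(270, np.float64(360.1), [440], [-35.1, 8.7], [0.7, 11.2])
(276, np.float64(359.8), [439], [-35.1, 5.7], [0.6, 8.3])
(282, np.float64(359.5), [438], [-35.0, 2.7], [0.5, 5.2])
bar +y end [[-59.22970883  43.23602596  53.        ]
 [-48.73810118  43.60004885  53.        ]] [255 238 239 230 234 236 241 235 226 267 270 270 281 288 281 280 289 286
 289 292 280 293 292 294 339 443 548 584 598 607 609 616 614 609 614 608
 605 607 615 611 601 610 610 608 605]
```

Request:
play_rows([
  [[-0.1, 0, 0, 0, 0, 0, 0], [-0.1, 0, 0, 0, 0, 0, 0], [-0.1, 0, 0, 0, 0, 0, 0], [-0.1, 0, 0, 0, 0, 0, 0], [-0.1, 0, 0, -0.5, 0, 0, 0], [-0.1, 0, 0, -1.5, 0, 0, 0], [-0.1, 0, 0, -2, 0, 0, 0], [-0.1, 0, 0, -1, 0, 0, 0], [-1, 0.2, -1.7, 0, 0, 0, 0], [-1, 0.2, -2, 0, 0, 0, 0], [-1, 0, -1, 0, 0, 0, 0], [-1, 0, 0, 0, 0, 0, 0], [-1, 0, 0, 0, 0, 0, 0], [-1, 0, 0, 2, 0, 0, 0], [-1, 0, 0, 2, 0, 0, 0], [-1, 0, 0, 0.7, 0, 0, 0], [-1, 0, 0, 0, 0, 0, 0], [-1, 0, 0, 0, 0, 0, 0]],
])

```text
time_s: 17.18
position: [0.4916, 0.1342, 0.0341]
ee_rot: [-2.423, -1.999, 0.001]
force: [-0.0, -0.1, 0.2]
grip_width: -0.001
grip_force: 0.0
```

```bash
python3 - <<'E'
from depth import *
c=snap('wrist'); P,a,M=tool(); print(toj(P)*1000,a,get_state()['force'])
im=c['im'].astype(int).sum(2)
import pickle; pickle.dump(c,open('w5.pkl','wb')); cv2.imwrite('pics/w5.png',c['im'])
for y in (258,264,270,276): print(y,im[y,330:620:4].tolist())
E
```

```text
[[-99.63991696  -0.83374839  34.68416142]] 79.04983200543964 [0.58668336 0.43510588 0.15744577]
258 [155, 146, 141, 132, 139, 127, 120, 134, 251, 238, 247, 250, 256, 251, 253, 243, 244, 250, 127, 176, 176, 171, 173, 173, 255, 562, 580, 573, 580, 564, 560, 544, 403, 526, 537, 526, 532, 529, 527, 524, 535, 525, 532, 524, 527, 517, 526, 487, 252, 194, 511, 510, 510, 513, 516, 508, 506, 510, 511, 506, 503, 510, 505, 509, 510, 496, 505, 507, 501, 507, 502, 505, 502]
264 [156, 152, 152, 144, 140, 140, 141, 136, 176, 237, 249, 244, 254, 253, 251, 243, 245, 247, 168, 173, 189, 164, 174, 173, 340, 566, 575, 576, 578, 566, 568, 444, 480, 514, 514, 500, 511, 511, 504, 513, 515, 507, 512, 506, 507, 506, 509, 467, 165, 349, 517, 510, 519, 508, 511, 511, 451, 508, 507, 509, 505, 397, 512, 508, 511, 417, 479, 511, 515, 473, 416, 507, 506]
270 [153, 152, 145, 144, 156, 148, 145, 144, 141, 210, 250, 243, 235, 239, 256, 250, 258, 195, 157, 168, 183, 169, 184, 171, 424, 570, 577, 578, 572, 559, 563, 275, 495, 506, 509, 510, 521, 509, 519, 512, 511, 505, 511, 502, 509, 504, 510, 446, 164, 485, 518, 513, 510, 514, 520, 503, 457, 516, 512, 513, 513, 503, 509, 506, 508, 516, 499, 507, 514, 500, 506, 506, 508]
276 [138, 152, 153, 143, 148, 142, 140, 139, 148, 157, 244, 242, 240, 248, 242, 246, 254, 232, 170, 202, 172, 173, 171, 181, 486, 571, 574, 581, 578, 564, 579, 118, 515, 512, 509, 517, 506, 522, 513, 512, 513, 520, 518, 526, 528, 528, 487, 253, 186, 502, 500, 510, 513, 508, 512, 509, 511, 500, 508, 504, 513, 516, 509, 498, 511, 511, 510, 513, 503, 509, 510, 496, 506]
```

```bash
cat > d2.py <<'E'
from jf import *
def d2(c,lr,er,rows=(264,268,272,276,280),zl=.021):
    im=c['im'].astype(float).sum(2)
    for y in rows:
        r=im[y]; s=r[lr[0]:lr[1]]; w=np.clip(np.median(s)-s,0,None); w[w<0.3*w.max()]=0; l=(w*np.arange(*lr)).sum()/w.sum()
        e=[x for x in range(er[1],er[0],-1) if r[x]<0.8*np.median(r[er[1]:er[1]+15])][0]+.5
        L=toj(cast(c,(l,y),zl))[0]*1000; E=toj(cast(c,(e,y),.028))[0]*1000
        print(y,round(l,1),e,'line x %.1f y %.1f edge x %.1f y %.1f'%(L[0],L[1],E[0],E[1]))
E
python3 - <<'E'
from d2 import *
import pickle
c=pickle.load(open('w5.pkl','rb')); d2(c,(444,464),(512,540))
E
```

```text
264 455.8 526.5 line x -35.3 y 13.5 edge x 1.0 y 15.5
268 455.0 525.5 line x -35.4 y 11.4 edge x 0.9 y 13.3
272 454.8 524.5 line x -35.2 y 9.2 edge x 0.8 y 11.2
276 454.0 523.5 line x -35.3 y 7.1 edge x 0.7 y 9.0
280 453.2 522.5 line x -35.4 y 4.9 edge x 0.6 y 6.8
```

Request:
play_rows([
  [[-1, 0, 0.8, 0, 0, 0, 0], [-1, 0, 0.8, 0, 0, 0, 0], [-1, 0, 0.4, 0, 0, 0, 0], [-1, 0, 0.4, 0, 0, 0, 0], [-1, 0, 0.4, 0, 0, 0, 0], [-1, 0, 0.4, 0, 0, 0, 0], [-1, 0, 0.4, 0, 0, 0, 0], [-1, 0, 0.4, 0, 0, 0, 0], [-1, 0, 0.4, 0, 0, 0, 0], [-1, 0, 0.4, 0, 0, 0, 0], [-1, 0, 0.2, 0, 0, 0, 0], [-1, 0, 0, 0, 0, 0, 0]],
])

```text
time_s: 18.23
position: [0.5408, 0.1247, 0.0337]
ee_rot: [2.423, 1.999, 0.0]
force: [-0.4, 0.4, -0.2]
grip_width: -0.001
grip_force: 0.0
```

```bash
python3 - <<'E'
from d2 import *
c=snap('wrist'); P,a,M=tool(); print(toj(P)*1000,a,get_state()['force'])
im=c['im'].astype(int).sum(2)
import pickle; pickle.dump(c,open('w6.pkl','wb')); cv2.imwrite('pics/w6.png',c['im'])
for y in (264,272,280): print(y,im[y,330:480:3].tolist())
E
```

```text
[[-50.14907737  -0.92997373  33.68659906]] 79.05110676953562 [0.06549053 0.27743304 0.54054481]
264 [159, 178, 160, 169, 158, 168, 197, 221, 226, 278, 346, 354, 466, 482, 613, 609, 607, 598, 617, 583, 533, 545, 546, 478, 53, 476, 545, 553, 548, 546, 540, 548, 544, 346, 191, 547, 555, 559, 563, 555, 557, 562, 561, 564, 557, 568, 553, 568, 561, 563]
272 [168, 154, 161, 164, 172, 174, 215, 219, 223, 298, 354, 357, 363, 368, 366, 371, 589, 590, 610, 536, 545, 539, 545, 393, 122, 547, 553, 551, 552, 547, 547, 546, 543, 381, 321, 565, 562, 560, 563, 559, 559, 562, 564, 555, 566, 520, 383, 450, 561, 557]
280 [159, 146, 147, 154, 162, 167, 217, 208, 220, 310, 346, 345, 361, 355, 366, 347, 507, 544, 604, 511, 537, 549, 538, 225, 282, 559, 563, 558, 565, 566, 571, 563, 359, 220, 448, 555, 560, 558, 558, 556, 565, 559, 557, 559, 557, 565, 561, 567, 561, 560]
```

```bash
python3 - <<'E'
from d2 import *
import pickle
c=pickle.load(open('w6.pkl','rb')); d2(c,(392,410),(418,444))
E
```

```text
264 402.1 433.5 line x -12.4 y 14.2 edge x 0.7 y 17.0
268 401.7 433.5 line x -12.4 y 12.1 edge x 0.9 y 15.0
272 401.2 432.5 line x -12.4 y 10.1 edge x 0.7 y 13.0
276 401.0 432.5 line x -12.4 y 8.0 edge x 0.9 y 11.0
280 400.1 431.5 line x -12.6 y 5.9 edge x 0.7 y 9.0
```

Request:
play_rows([
  [[-1, 0, 0.2, 0, 0, 0, 0], [-1, 0, 0.3, 0, 0, 0, 0], [-1, 0, 0.3, 0, 0, 0, 0], [-1, 0, 0.2, 0, 0, 0, 0], [-1, 0, 0.1, 0, 0, 0, 0], [-1, 0, 0, 0, 0, 0, 0], [-1, 0, 0, 0, 0, 0, 0]],
])

```text
time_s: 18.87
position: [0.5513, 0.1227, 0.0338]
ee_rot: [2.423, 1.999, 0.0]
force: [-0.8, -0.4, 0.6]
grip_width: 0.002
grip_force: 0.0
```

```bash
python3 - <<'E'
from d2 import *
c=snap('wrist'); P,a,M=tool(); print(toj(P)*1000,a,get_state()['force'])
im=c['im'].astype(int).sum(2)
import pickle; pickle.dump(c,open('w7.pkl','wb'))
for y in (252,264,276): print(y,im[y,380:430].tolist())
E
```

```text
[[-39.24931797  -0.88802954  33.85069284]] 79.05588516713703 [-0.20864176 -0.56880539  0.2530551 ]
252 [625, 626, 624, 615, 635, 636, 644, 626, 583, 478, 330, 282, 273, 267, 270, 273, 272, 269, 270, 273, 275, 274, 269, 271, 264, 270, 262, 252, 234, 218, 204, 221, 349, 516, 572, 578, 588, 577, 583, 575, 582, 585, 571, 584, 590, 583, 576, 575, 579, 580]
264 [609, 617, 618, 629, 629, 641, 638, 612, 552, 522, 551, 557, 565, 567, 568, 563, 564, 560, 529, 428, 268, 116, 56, 109, 285, 449, 408, 322, 274, 222, 241, 390, 523, 572, 582, 585, 573, 582, 580, 583, 582, 585, 579, 582, 577, 585, 582, 577, 578, 584]
276 [484, 574, 611, 619, 621, 623, 571, 509, 518, 556, 569, 564, 572, 559, 569, 569, 567, 547, 483, 328, 173, 101, 167, 280, 384, 411, 388, 311, 251, 276, 441, 541, 575, 580, 575, 579, 587, 578, 580, 579, 575, 577, 570, 569, 581, 583, 579, 577, 576, 573]
```

```bash
python3 - <<'E'
from d2 import *
import pickle
c=pickle.load(open('w7.pkl','rb'))
for (l,e,y) in ((402.0,411.1,264),(401.0,409.8,276)):
    print(toj(cast(c,(l,y),.021))*1000,toj(cast(c,(e,y),.028))*1000, (toj(cast(c,(l+1,y),.021))-toj(cast(c,(l,y),.021)))*1000)
c=pickle.load(open('w6.pkl','rb')); im=c['im'].astype(int).sum(2); print(im[264,425:440],im[276,425:440])
E
```

```text
[[-1.70099093 14.15689222 21.        ]] [[ 0.75164397 17.15354307 28.        ]] [[ 0.48227671 -0.00646868  0.        ]]
[[-1.63764474  7.9773679  21.        ]] [[ 0.72584302 11.22974297 28.        ]] [[ 0.48859966 -0.00916123  0.        ]]
[554 544 534 457 346 277 205 191 304 460 547 559 560 555 565] [444 372 350 338 275 211 250 378 511 557 559 559 568 565 563]
```

Request:
play_rows([
  [[-1, 0, 0.08, 0, 0, 0, 0], [-1, 0, 0.08, 0, 0, 0, 0], [-1, 0, 0.08, 0, 0, 0, 0], [-1, 0, 0, 0, 0, 0, 0], [-1, 0, 0, 0, 0, 0, 0], [-1, 0, 0, 0, 0, 0, 0]],
])

```text
time_s: 19.42
position: [0.5536, 0.1222, 0.0338]
ee_rot: [2.423, 1.999, 0.0]
force: [-0.1, -0.5, 0.2]
grip_width: 0.003
grip_force: 0.0
```

```bash
python3 - <<'E'
from d2 import *
c=snap('wrist'); P,a,M=tool(); print(toj(P)*1000,a,get_state()['force'])
im=c['im'].astype(int).sum(2)
import pickle; pickle.dump(c,open('w8.pkl','wb'))
for y in (254,264,276): print(y,im[y,385:415].tolist())
E
```

```text
[[-36.85780515  -0.88163132  33.83420298]] 79.05738729186066 [-0.1014464   1.39431667 -0.58533879]
254 [640, 639, 606, 500, 328, 273, 291, 315, 304, 306, 301, 306, 303, 303, 302, 285, 267, 251, 235, 205, 206, 263, 434, 545, 584, 585, 583, 575, 582, 589]
264 [634, 609, 539, 517, 558, 572, 561, 561, 572, 564, 570, 565, 570, 543, 440, 216, 72, 56, 86, 155, 265, 446, 558, 584, 589, 585, 583, 583, 583, 582]
276 [606, 574, 556, 566, 567, 577, 565, 581, 569, 571, 566, 568, 538, 389, 205, 111, 118, 157, 204, 315, 474, 566, 587, 581, 574, 584, 577, 591, 584, 587]
```

```bash
python3 - <<'E'
from d2 import *
import pickle
c=pickle.load(open('w8.pkl','rb'))
for (l,e,y) in ((401.95,405.85,264),(400.9,404.6,276)):
    print(toj(cast(c,(l,y),.021))*1000,toj(cast(c,(e,y),.028))*1000)
# bar front face/top vs plate: bar top front edge at z=.053
im=c['im'].astype(int).sum(2)
for y in (235,240,300): print(y,im[y,300:345:2].tolist())
P,a,M=tool()
p=tow([-.037,.100,.033]); print(p, M.T@(p-P)*100, M.T@(J@[0,-.01,0])*100)
E
```

```text
[[ 0.63539638 14.17265009 21.        ]] [[ 0.67430112 17.20389006 28.        ]]
[[ 0.6743472   7.99262127 21.        ]] [[ 0.64124322 11.29292763 28.        ]]
235 [247, 246, 254, 246, 248, 252, 241, 254, 258, 243, 241, 244, 242, 242, 246, 250, 253, 242, 251, 254, 250, 248, 242]
240 [244, 255, 241, 245, 244, 250, 244, 249, 249, 255, 248, 243, 236, 252, 240, 246, 251, 247, 248, 241, 242, 257, 248]
300 [99, 201, 219, 210, 208, 206, 208, 95, 47, 40, 44, 142, 206, 214, 210, 211, 203, 191, 71, 58, 50, 51, 22]
[0.57270105 0.22127317 0.033     ] [ 1.00881736e+01 -6.05811161e-04  8.33592168e-02] [-9.99999088e-01 -1.35066349e-03  5.85102287e-06]
```

Request:
play_rows([
  [[-1, 0, -0.5, 0, 0, 0, 0], [-1, 0, -0.5, 0, 0, 0, 0], [-1, 0, 0, -3, 0, 0, 0], [-1, 0, 0, -4, 0, 0, 0], [-1, 2.6, 0, 0, 0, 0, 0], [-1, 4, 0.5, 0, 0, 0, 0], [-1, 4, 0.5, 0, 0, 0, 0], [-1, 2, 0, 0, 0, 0, 0], [-1, 0, 0, 0, 0, 0, 0], [-1, 0, 0, 2, 0, 0, 0], [-1, 0, 0, 2.4, 0, 0, 0], [-1, 0, 0, 1, 0, 0, 0], [-1, 0, 0, 0, 0, 0, 0], [-1, 0, 0, 0, 0, 0, 0]],
])

```text
time_s: 20.63
position: [0.5772, 0.2456, 0.0501]
ee_rot: [-2.423, -1.999, 0.001]
force: [-0.2, 0.7, 0.4]
grip_width: -0.002
grip_force: 0.0
```

```bash
python3 - <<'E'
from d2 import *
P,a,M=tool(); print(toj(P)*1000,a,get_state()['force'])
E
```

```text
[[-37.24566187 124.74461269  50.05658236]] 79.04467333608787 [-0.21220075  0.70780877  0.41676012]
```

Push the post: 124.7 → about 74 first.

Request:
play_rows([
  [[-1, -0.6, 0, 0, 0, 0, 0], [-1, -0.6, 0, 0, 0, 0, 0], [-1, -0.6, 0, 0, 0, 0, 0], [-1, -0.5, 0, 0, 0, 0, 0], [-1, -0.5, 0, 0, 0, 0, 0], [-1, -0.5, 0, 0, 0, 0, 0], [-1, -0.5, 0, 0, 0, 0, 0], [-1, -0.5, 0, 0, 0, 0, 0], [-1, -0.4, 0, 0, 0, 0, 0], [-1, -0.3, 0, 0, 0, 0, 0], [-1, 0, 0, 0, 0, 0, 0]],
])

```text
time_s: 21.55
position: [0.5678, 0.1963, 0.0497]
ee_rot: [2.423, 1.999, -0.001]
force: [-0.1, 0.0, -0.7]
grip_width: 0.001
grip_force: 0.0
```

Request:
play_rows([
  [[-1, -0.15, 0, 0, 0, 0, 0], [-1, -0.1, 0, 0, 0, 0, 0], [-1, -0.1, 0, 0, 0, 0, 0]],
])

```text
time_s: 21.8
position: [0.5672, 0.1935, 0.0497]
ee_rot: [-2.423, -2.0, 0.0]
force: [-0.1, 0.6, 1.1]
grip_width: 0.003
grip_force: 0.6
```

Request:
play_rows([
  [[-1, -0.1, 0, 0, 0, 0, 0], [-1, -0.1, 0, 0, 0, 0, 0], [-1, 0, 0, 0, 0, 0, 0], [-1, 0, 0, 0, 0, 0, 0]],
])

```text
time_s: 22.13
position: [0.5668, 0.1914, 0.0497]
ee_rot: [2.423, 1.999, -0.0]
force: [0.5, -0.5, 0.2]
grip_width: 0.004
grip_force: 0.0
```

```bash
python3 - <<'E'
from d2 import *
P,a,M=tool(); print(toj(P)*1000,a,get_state()['force'])
E
```

```text
[[-37.04276715  69.5126291   49.73629028]] 79.05273440237548 [ 0.51185411 -0.54843585  0.19742166]
```

Request:
play_rows([
  [[-1, -0.1, 0, 0, 0, 0, 0], [-1, -0.1, 0, 0, 0, 0, 0], [-1, 0, 0, 0, 0, 0, 0]],
])

```text
time_s: 22.38
position: [0.5665, 0.1894, 0.0498]
ee_rot: [2.423, 1.999, -0.0]
force: [0.7, 1.3, -1.0]
grip_width: -0.003
grip_force: 0.3
```

```bash
python3 - <<'E'
from d2 import *
P,a,M=tool(); print(toj(P)*1000,[(get_state()['force']@J).round(1) for i in range(1)])
c=snap('wrist'); cv2.imwrite('pics/w9.png',c['im'])
im=c['im'].astype(int).sum(2)
for y in range(190,330,10): print(y,im[y,270:370:4].tolist())
E
```

```text
[[-37.01835977  67.48900474  49.7922042 ]] [array([ 0.4,  1.4, -1. ])]
190 [210, 215, 203, 206, 211, 206, 541, 536, 542, 214, 207, 204, 212, 202, 216, 216, 208, 209, 463, 542, 550, 463, 205, 198, 198]
200 [221, 208, 196, 197, 216, 235, 536, 532, 540, 243, 201, 206, 210, 203, 204, 201, 205, 196, 483, 540, 528, 402, 208, 207, 190]
210 [209, 216, 203, 204, 204, 228, 533, 533, 541, 196, 201, 206, 204, 220, 202, 205, 207, 176, 470, 532, 537, 325, 196, 212, 214]
220 [210, 216, 214, 199, 211, 227, 523, 523, 531, 225, 203, 204, 208, 212, 197, 206, 209, 191, 511, 522, 524, 292, 201, 212, 202]
230 [219, 215, 218, 216, 216, 213, 516, 522, 513, 230, 211, 207, 205, 205, 210, 212, 205, 187, 507, 519, 521, 267, 210, 209, 210]
240 [210, 210, 218, 221, 211, 208, 485, 489, 506, 249, 206, 192, 162, 123, 117, 123, 113, 142, 499, 527, 524, 243, 207, 204, 210]
250 [132, 126, 135, 137, 144, 143, 276, 266, 279, 167, 149, 137, 141, 138, 119, 131, 126, 144, 286, 329, 502, 212, 202, 207, 202]
260 [121, 128, 136, 132, 131, 132, 259, 269, 272, 167, 151, 134, 146, 154, 145, 144, 139, 151, 270, 288, 273, 203, 201, 208, 202]
270 [124, 107, 116, 109, 110, 128, 247, 276, 268, 166, 140, 130, 139, 134, 131, 137, 140, 148, 272, 261, 268, 128, 207, 225, 208]
280 [116, 110, 122, 106, 98, 108, 233, 284, 285, 174, 114, 128, 120, 124, 123, 119, 118, 153, 263, 264, 256, 137, 148, 128, 134]
290 [111, 114, 120, 108, 110, 115, 110, 117, 166, 189, 171, 94, 39, 125, 182, 192, 140, 118, 107, 97, 114, 117, 117, 121, 114]
300 [107, 114, 105, 119, 89, 51, 30, 23, 177, 181, 177, 77, 30, 122, 179, 177, 168, 41, 45, 37, 95, 117, 104, 118, 119]
310 [112, 107, 105, 97, 47, 54, 61, 33, 178, 182, 174, 80, 28, 116, 174, 182, 185, 54, 50, 49, 46, 104, 110, 111, 114]
320 [111, 104, 105, 65, 33, 54, 60, 73, 179, 170, 182, 60, 36, 103, 167, 184, 181, 50, 18, 32, 28, 67, 109, 102, 110]
```

Request:
play_rows([
  [[-1, -0.1, 0, 0, 0, 0, 0], [-1, -0.1, 0, 0, 0, 0, 0], [-1, 0, 0, 0, 0, 0, 0], [-1, 0, 0, 0, 0, 0, 0]],
])

```text
time_s: 22.77
position: [0.5663, 0.1886, 0.05]
ee_rot: [-2.422, -1.999, -0.003]
force: [2.6, 10.3, -2.6]
grip_width: -0.002
grip_force: 5.3
```

```bash
python3 - <<'E'
from d2 import *
P,a,M=tool(); print(toj(P)*1000,get_state()['force']@J)
c=snap('side','s9'); t=snap('top')
a=c['im'][190:290,250:400]; b=t['im'][170:280,220:330]
cv2.imwrite('pics/v10.png',np.hstack([cv2.resize(a,(600,400),interpolation=2)[:, :],cv2.resize(b,(200,200))[[min(i,199) for i in range(400)]]]))
E
```

```text
[[-37.03549079  66.70945854  49.98932148]] [ 0.52644782 10.63819927 -2.56605169]
```

The latch hit its stop (10.6 N). Retract and verify from above.

Request:
play_rows([
  [[-1, 0.3, 0, 0, 0, 0, 0], [-1, 1, 0, 0, 0, 0, 0], [-1, 1, 0, 0, 0, 0, 0], [-1, 0, 0, -3, 0, 0, 0], [-1, 0, 0, -4, 0, 0, 0], [-1, 0, -3, -4, 0, 0, 0], [-1, 0, -4, -3, 0, 0, 0], [-1, 0, -2, 0, 0, 0, 0], [-1, 0, 0, 0, 0, 0, 0], [-1, 0, 0, 0, 0, 0, 0], [-1, 0, 0, 0, 0, 0, 0]],
])

```text
time_s: 23.78
position: [0.4939, 0.2253, 0.1779]
ee_rot: [2.423, 2.0, -0.0]
force: [0.6, -0.5, -0.1]
grip_width: -0.001
grip_force: 0.0
```

```bash
python3 - <<'E'
from d2 import *
import pickle
P,a,M=tool(); print(toj(P)*1000,get_state()['force'])
c=snap('wrist'); pickle.dump(c,open('w10.pkl','wb')); im=c['im']
def proj(w):
    T=np.array(c['T_tool_cam']); X=T[:3,:3].T@(M.T@(np.array(w)-P)-T[:3,3])
    th=np.arctan2(np.hypot(X[0],X[1]),X[2]); ph=np.arctan2(X[1],X[0]); return np.array([c['cx']+c['f']*th*np.cos(ph),c['cy']+c['f']*th*np.sin(ph)])
for p in [(0,55,28),(0,-55,28),(-37,52,65),(-37,10,37),(-19,43,53)]: print(p,proj(tow(np.array(p)/1000)).round(1))
x,y=proj(tow([-.03,.02,.03])); x0,y0=int(min(max(x-95,0),640-190)),int(min(max(y-70,0),480-140)); print('crop',x0,y0)
A=cv2.resize(im[y0:y0+140,x0:x0+190],None,fx=4,fy=4,interpolation=2); t=snap('top')['im'][170:340,200:560]
cv2.imwrite('pics/v10.png',A)
E
```

```text
[[-115.16590303   88.89184891  177.85728232]] [ 0.63852738 -0.4883905  -0.14920242]
(0, 55, 28) [449.7 252. ]
(0, -55, 28) [433.2 352.6]
(-37, 52, 65) [420.3 273.5]
(-37, 10, 37) [407.3 302.9]
(-19, 43, 53) [436.2 276.8]
crop 319 219
```

View pics/v10.png

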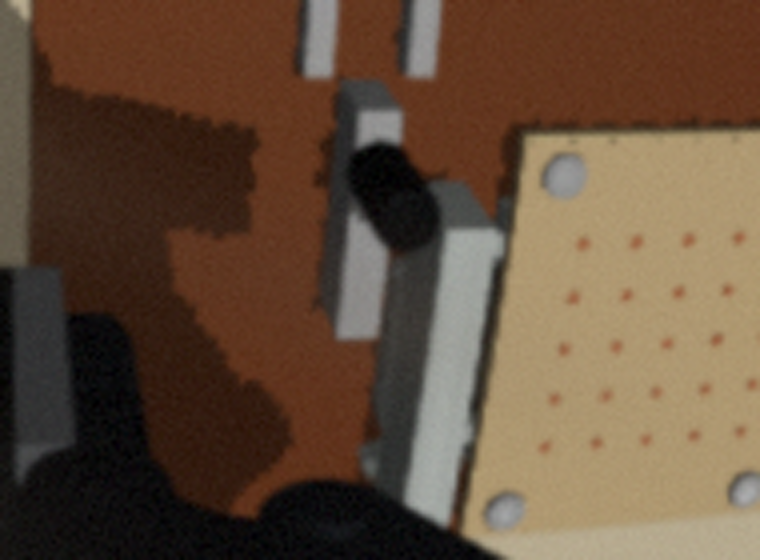

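The latch's inner end is at crop (357,339), i.e. px (408,304), and its post top at px (421,274). Both match the fully-across prediction. The gauge bar sits ahead of the latch and the gripper is clear.

```bash
python3 -c "
from cell import close_job
print(close_job())"
```

```text
the job is handed in; nothing more can be done
None
```

The job is handed in: the reel stands upright on the bench, the wide gauge is in the gap with its scribed line level with the plate's front edge (within 0.1 mm when last measured, before the latch was closed), and the latch is across at its stop.

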